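# Turn a circuit board over in its rotating holder

### The arm

A 7-joint arm with a two-finger parallel gripper is mounted at the origin on the work surface. World frame = base frame: x ahead of the robot, y to its left, z up, the work surface at z = 0. Lengths are in m, angles in rad, forces in N, time in s.
With the tool pointing down it reaches from about 0.425 to 0.875 m from the base axis. Payload 4.7 kg.
Tool frame: the origin (TCP) lies between the finger pads; the fingertips stand 14 mm ahead of it and the grasp point (between the pads) lies 5 mm behind it; z points along the fingers, y is the line along which they close (so a half turn about z gives the same grasp; the last joint's range is limited). The gripper opens to 87 mm and grips with 3 to 60 N. Pads are 19 mm wide; open, the fingers measure 117 mm over their backs; the gripper's body (75 mm by 190 mm) begins 51 mm behind the grasp point.
Start: joints at [1.143, 0.321, -0.07, 1.45, 0.023, 1.371, -0.057], TCP at [0.278, -0.588, 0.237] pointing down, gripper open.
Joint ranges: [-2.86, 2.86], [-0.3, 2.09], [-1.38, 1.24], [0.06, 2.45], [-1.56, 4.7], [0.09, 2.05], [-2.69, 2.69]. Speed limits (rad/s): [2.57, 2.57, 3.14, 3.14, 3.14, 3.14, 3.14].

### API

Orientations are given as a rotation vector (axis times angle).
In Python, from bench import ctrl gives the robot as it stands.
- The arm moves only by the shell command python3 -m inch 'ROWS' [OPENING] [FORCE]. ROWS is JSON, a list of rows, each a list of 6 numbers: the shift along the world's x, y, z in mm, then the turn, a rotation vector about the world's x, y, z in degrees. In form: [[tx, ty, tz, rx, ry, rz], ...]. A call has 1 to 20 rows; each row is the pose to reach, as a shift and turn from the pose commanded when the call began; what a row does not reach only later rows make up. A row lasts 1/8 s, in which the tool goes at most 62.5 mm and 10.7 degrees, less where a joint would pass 70% of its speed; a pose out of reach is approached as far as the arm can. A call with a gripper value outside its range is refused whole. OPENING is the finger opening in mm, from 0 to 87, set as the call begins (- or left out, the last holds). The fingers move at their own pace and stop on an object; FORCE is the grip in N (left out, the last holds). Time passes only in rows, so rows that repeat a pose let the fingers close. It gives the time, the measured TCP pose, the force, the opening and the grip force at its end, in the units of the state.
- ctrl.get_state(): the state, without advancing time (a new reading comes with each control period).
- ctrl.get_image(name): name is "side" or "top" or "wrist"; returns (picture, depth): 420x560x3 uint8, red, green, blue; 420x560 float32, m along the optical axis (not along the pixel's ray), 0 where there is no reading.
- ctrl.camera_params(name): a dict with "mtx" (3x3 intrinsics, pixels), "T" (4x4, takes a point from camera to world coordinates). Camera axes: x right, y down, z forward; pixel columns grow to the right and rows downward; lengths in m; the calibration is good to about 2 mm. A picture is of the moment at which its call begins: read the wrist's pose just before it. camera_params takes no time and is no camera call; for the wrist camera it gives the pose at the moment of the call.
- ctrl.close_job(): hands the job in; it is judged then, once.
The state is a dict: "time": time; "joint_positions": joint angles; "qd": joint speeds; "joint_torque": joint torques, N m; "position": TCP position; "tool_rot": TCP orientation; "ft_force": force on the tool from outside, world axes, zero at the start; "torque": the same for the moment, N m; "grip_width": opening from 0.0 (shut) to 1.0 (fully open); "grip_force": force on a finger pad.
Only numpy, scipy, OpenCV 4.12 (cv2) and the standard library are available. Lean on these libraries where they do the work, as an engineer would, in place of code of your own. Each camera call takes 0.05 s, during which the arm holds its last target. There are 200 camera calls.

### The job

The assembled circuit board is clamped in the rotating holder with its component side up. Swivel it over in the holder so that its bare solder side faces up and lies level, ready for soldering, and let go of it. Push it gently, without forcing the holder, and leave the bottle, beaker, tape roll and screwdriver where they are.

Things in the scene. Friction and masses are not known exactly. Their poses are not given: they have to be found in the camera images.
- board: Green circuit board, 100 mm wide (its x), 160 mm long (its y), 3 mm thick, clamped by its short edges in the holder's jaws and turning with them about its long centre line (its y, horizontal, 130 mm above the bench). Origin: the board's centre, on that axis. Its z points out of the component side: up to within 20 degrees at the start, down when the job is done.
- swivel (a point): The swivel axis: fixed point of the holder at the board's centre, 130 mm above the bench; y lies along the axis, z is up, x points roughly away from the robot. The swivel turns either way for more than half a turn, has no stop at level, is held by friction alone and stays where it is left; about 2 N pushed square on a long edge of the board turns it.
- edge_a (a point): Middle of one long edge of the board (board x = +50 mm), the far one at the start; it turns with the board. Components stand only on the component side, up to 24 mm tall, within 31 mm either side of the long centre line: the outer 19 mm along each long edge is bare on both faces and may be pushed or pinched. The solder side is flat with silver joints.
- edge_b (a point): Middle of the board's other long edge (board x = -50 mm), the one nearer the robot at the start; bare like the first. Aluminium jaw bars, 64 mm wide and 13 mm thick, hold the middle of each short edge and cover its last 5 mm; they turn with the board.
- holder: The holder, fixed to the bench: plywood base 180 (its x) by 290 (its y) by 12 mm; uprights 30 by 16 mm, top 144 mm above the bench, at 108 mm either side of the centre along y; black tension knobs outside them on the swivel axis, out to 134 mm (not needed); two steel rods low between the uprights, top 41 mm up. Origin: centre of the underside, on the bench.
- bottle_mid (a point): White plastic bottle, 66 mm in diameter, 165 mm tall, standing; this point is on its axis 80 mm up. Bystander.
- beaker_mid (a point): Clear glass beaker, 72 mm in diameter, 85 mm tall, standing; this point is on its axis 42 mm up. Bystander.
- tape_mid (a point): Red tape roll lying flat, 90 mm outside, 66 mm inside, 24 mm high; this point is its centre. Bystander.
- driver_grip (a point): Screwdriver with a yellow handle lying flat, 190 mm long; this point is in the middle of the handle. Bystander.

How it is judged:
At the end, for the whole second after the job is handed in: The board's component side points straight down to within 0.2 rad (11.5 degrees), so the solder side is up and level, and the board is at rest (below 0.1 rad/s) with the robot clear of it (angle between board's own z axis and vertical above 2.94 rad and angular speed of board below 0.1 rad/s); the robot touches nothing.
It fails at once if a bystander (bottle, beaker, tape roll or screwdriver) is moved by more than 30 mm (distance of any of bottle_mid, beaker_mid, tape_mid, driver_grip from where it was at the start of the episode above 0.03 m).
It fails at once if the board or holder is pushed or struck with more than 40 N (contact force between any of the fingers, the arm and holder above 40 N).
It also fails if it takes over 48 s, if anything falls off the work surface, if the arm or the gripper's body presses on something with over 40 N, if the wrist force passes 120 N, or if a joint passes its speed limit or range.

## Working session

There is one attempt and no reset: what is moved stays moved. The work goes in short steps, Python scripts to look and compute and a shell command to move; the robot and the scene stay as the last step left them, time stands still between calls to the robot, and variables do not carry over. Pictures are saved under pics/ and viewed, at most 10 in all, crops included, and the job is handed in when it is done.

```bash
mkdir -p pics; ls
python3 - <<'E'
from bench import ctrl
import cv2,numpy as np
s=ctrl.get_state();print(s['time'],s['position'],s['tool_rot'])
for n in['top','side']:
    im,d=ctrl.get_image(n);cv2.imwrite(f'pics/{n}0.png',im[:,:,::-1]);np.save(f'pics/{n}0.npy',d)
    p=ctrl.camera_params(n);print(n,p['mtx'].round(1).tolist(),p['T'].round(3).tolist())
E
```

```text
pics
0.0 [ 0.27764906 -0.58712131  0.23543271] [-3.06341421e+00 -6.87918190e-01  7.95159911e-04]
top [[444.8, 0.0, 279.9], [0.0, 444.8, 210.2], [0.0, 0.0, 1.0]] [[-0.018, -0.996, 0.084, 0.415], [-1.0, 0.019, 0.0, 0.008], [-0.002, -0.084, -0.997, 1.355], [0.0, 0.0, 0.0, 1.0]]
side [[518.1, 0.0, 281.2], [0.0, 518.1, 207.3], [0.0, 0.0, 1.0]] [[-0.883, -0.215, 0.417, 0.02], [-0.469, 0.432, -0.77, 0.92], [-0.014, -0.876, -0.482, 0.685], [0.0, 0.0, 0.0, 1.0]]
```

View pics/top0.png

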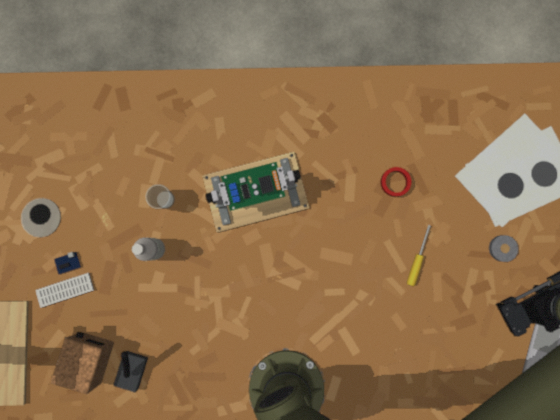

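View pics/side0.png

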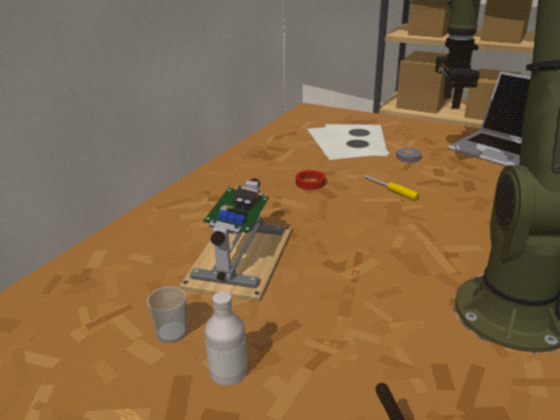

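The top view shows the board at about (253,186) with knobs at (211,197) and (297,174). The beaker (160,197) and bottle (148,248) are to its left, the tape (396,182) and driver (417,265) to its right.

```bash
cat > h.py <<'E'
from bench import ctrl
import numpy as np,cv2
def cloud(d,p):
    v,u=np.mgrid[:d.shape[0],:d.shape[1]];K=p['mtx']
    c=np.stack([(u-K[0,2])/K[0,0]*d,(v-K[1,2])/K[1,1]*d,d],-1)
    return c@p['T'][:3,:3].T+p['T'][:3,3]
def board(im,d,p,lo=.07):
    W=cloud(d,p);I=im.astype(int)
    m=(I[...,1]>I[...,0]*1.3)&(I[...,1]>I[...,2]*1.15)&(d>0)&(W[...,2]>lo)&(W[...,2]<.2)&(abs(W[...,0]-.5)<.2)&(abs(W[...,1]-.06)<.2)
    return W[m],W,m
E
python3 - <<'E'
from h import *
im=cv2.imread('pics/top0.png')[:,:,::-1];d=np.load('pics/top0.npy');p=ctrl.camera_params('top')
P,W,m=board(im,d,p)
print(len(P),P.mean(0))
for n,(u,v) in dict(k1=(210,197),k2=(297,174),bot=(142,249),beak=(160,197),tape=(396,170)).items(): print(n,W[v,u].round(3))
# base corners
for u,v in [(207,178),(297,154),(307,208),(220,230)]: print(W[v,u].round(3))
q=P
for _ in range(5):
    A=np.c_[q[:,:2],np.ones(len(q))];c=np.linalg.lstsq(A,q[:,2],rcond=None)[0]
    r=abs(np.c_[P[:,:2],np.ones(len(P))]@c-P[:,2]);q=P[r<.004]
print(c,len(q),q.mean(0));r=cv2.minAreaRect((q[:,:2]*1000).astype(np.float32));print(r)
E
```

```text
1183 [0.58737614 0.08427749 0.13271514]
k1 [0.556 0.199 0.144]
k2 [ 0.615 -0.04   0.146]
bot [0.418 0.378 0.166]
beak [0.576 0.375 0.001]
tape [ 0.644 -0.348  0.013]
[0.629 0.228 0.017]
[ 0.701 -0.047  0.003]
[ 0.532 -0.074  0.015]
[0.471 0.191 0.01 ]
[0.14615894 0.03431655 0.04373282] 1024 [0.58754991 0.08450796 0.13249682]
((586.1115112304688, 82.55870819091797), (95.93487548828125, 156.914306640625), 13.612201690673828)
```

Run:
```python
import cv2
im=cv2.imread('pics/top0.png')[140:240,190:320];cv2.imwrite('pics/c0.png',cv2.resize(im,None,fx=6,fy=6,interpolation=2))
```

```text
(no output)
```

View pics/c0.png

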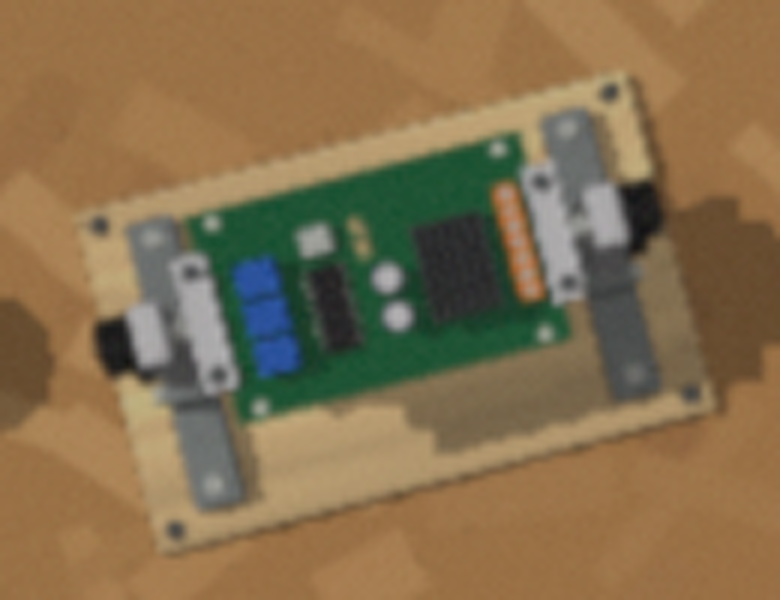

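```bash
cat >> h.py <<'E'
from scipy.spatial.transform import Rotation as R
C=np.array([.587,.083]);PSI=13.7
def pose(r,z,phi,s=0):
    "tip end at radial r, height z (mm), tool tilted forward phi deg -> TCP, R"
    ex=np.array([np.cos(np.radians(PSI)),np.sin(np.radians(PSI)),0]);ey=np.array([-ex[1],ex[0],0])
    f=np.radians(phi);t=ex*np.sin(f)+np.array([0,0,-np.cos(f)])
    p=np.r_[C,0]+ex*r/1e3+ey*s/1e3+np.array([0,0,z/1e3])-.014*t
    return p,R.from_matrix(np.c_[np.cross(ey*-1,t),-ey,t])
def row(a,b):
    pa,Ra=a;pb,Rb=b
    return np.r_[(pb-pa)*1e3,(Rb*Ra.inv()).as_rotvec(degrees=True)].round(1).tolist()
E
python3 - <<'E'
from h import *
a=(np.array([.278,-.588,.237]),R.from_rotvec(ctrl.get_state()['tool_rot']))
for q in[(-150,250,0),(-150,250,50),(-110,130,50)]: print(q,row(a,pose(*q)))
E
```

```text
(-150, 250, 0) [163.3, 635.5, 27.0, -0.1, -0.0, -11.6]
(-150, 250, 50) [152.8, 632.9, 22.0, 16.6, -47.2, -10.9]
(-110, 130, 50) [191.7, 642.4, -98.0, 16.6, -47.2, -10.9]
```

```bash
python3 -m inch '[[15,60,10,0,0,-1],[30,120,20,0,0,-2],[45,180,22,0,0,-3],[60,240,22,0,0,-4],[75,300,22,0,0,-5],[90,360,22,0,0,-6],[105,420,22,3,-8,-7],[120,475,22,6,-16,-8],[130,530,22,9,-25,-9],[140,580,22,13,-36,-10],[153,633,22,16.6,-47.2,-10.9],[153,633,22,16.6,-47.2,-10.9],[165,636,-15,16.6,-47.2,-10.9],[180,640,-60,16.6,-47.2,-10.9],[192,642,-98,16.6,-47.2,-10.9],[192,642,-98,16.6,-47.2,-10.9],[192,642,-98,16.6,-47.2,-10.9]]' 0 20
python3 - <<'E'
from h import *
s=ctrl.get_state();p,Q=pose(-110,130,50)
print((s['position']-p)*1e3,(R.from_rotvec(s['tool_rot'])*Q.inv()).as_rotvec(degrees=True),s['joint_positions'],s['ft_force'])
im,d=ctrl.get_image('side');cv2.imwrite('pics/s1.png',cv2.resize(im[130:330,130:400,::-1],None,fx=2.8,fy=2.8))
E
```

```text
time: 2.22
position: [0.5398, 0.0547, 0.1558]
tool_rot: [-2.761, -0.355, -1.192]
ft_force: [0.6, -0.8, -0.3]
grip_width: 0.005
grip_force: 0.0
[70.10065253  0.32919773 16.81884322] [-0.19896349  3.29300848  1.25401809] [ 0.67979749 -0.30102361 -0.64084648  2.44862112 -1.29277552  0.37807121
 -0.21597518] [ 0.58016321 -0.79593905 -0.26340019]
```

View pics/s1.png

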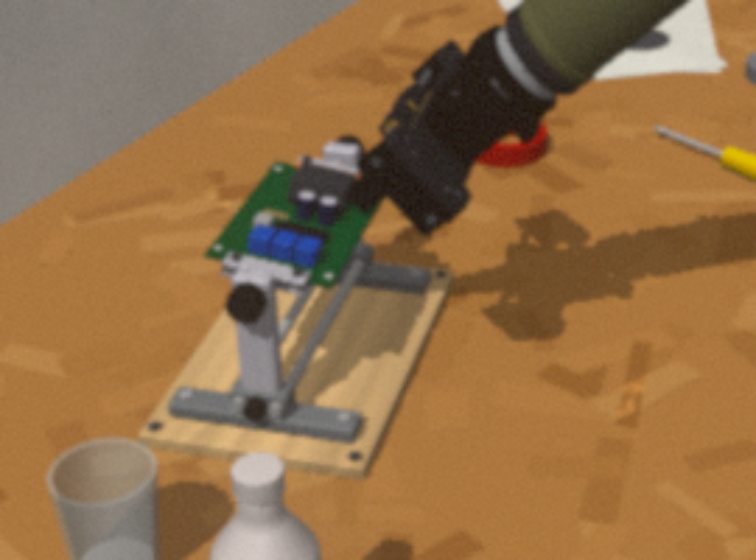

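The view shows the arm at its inner reach limit, with its fingertips just over the near edge at crop (375,190). It can't fold enough to get under that edge. New plan: push the far edge down about 40° from above, beside the low parts. Then, from the front, push the raised near edge over by its solder side.

```bash
python3 -m inch '[[0,0,40,0,0,0],[0,0,80,0,0,0],[0,0,120,0,0,0],[0,0,120,0,0,0]]'
python3 - <<'E'
from h import *
s=ctrl.get_state();a=(s['position'],R.from_rotvec(s['tool_rot']))
p,Q=pose(-110,250,50);print(a[0]-p)
for q in[(52,240,0,-6),(52,160,0,-6)]: print(q,row(a,pose(*q)))
E
```

```text
time: 2.78
position: [0.5677, 0.0671, 0.2217]
tool_rot: [-2.775, -0.354, -1.095]
ft_force: [-0.8, -1.5, 0.6]
grip_width: 0.004
grip_force: 0.0
[ 0.09797665  0.01272858 -0.03733194]
(52, 240, 0, -6) [71.3, 22.3, 32.3, -13.1, 41.4, -0.8]
(52, 160, 0, -6) [71.3, 22.3, -47.7, -13.1, 41.4, -0.8]
```

```bash
python3 -m inch '[[20,6,30,-3,10,0],[40,12,32,-6,20,0],[60,18,32,-10,31,-0.5],[71,22,32,-13.1,41.4,-0.8],[71,22,32,-13.1,41.4,-0.8],[71,22,32,-13.1,41.4,-0.8]]'
python3 - <<'E'
from h import *
s=ctrl.get_state();a=(s['position'],R.from_rotvec(s['tool_rot']))
for q in[(52,240,0,-6),(52,160,0,-6)]: print(q,row(a,pose(*q)))
E
```

```text
time: 3.52
position: [0.6384, 0.0903, 0.2457]
tool_rot: [-3.114, -0.375, 0.016]
ft_force: [-0.0, 0.6, -0.7]
grip_width: 0.005
grip_force: 0.0
(52, 240, 0, -6) [0.5, -0.8, 8.3, -0.2, -0.6, -0.0]
(52, 160, 0, -6) [0.5, -0.8, -71.7, -0.2, -0.6, -0.0]
```

Run:
```python
from h import *
im,d=ctrl.get_image('wrist');p=ctrl.camera_params('wrist')
T=np.linalg.inv(p['T'])
for q in [(50,137,0,-6),(50,137,0,-21),(50,137,0,9),(0,130,0,0)]:
    w=pose(*q)[0]-[0,0,.014];c=p['mtx']@(T[:3,:3]@w+T[:3,3]);u=(c[:2]/c[2]);print(q,u.round());im=cv2.circle(im.copy(),tuple(int(x) for x in u),3,(255,0,255),-1)
cv2.imwrite('pics/w1.png',im[:,:,::-1])
```

```text
(50, 137, 0, -6) [283. 216.]
(50, 137, 0, -21) [300. 216.]
(50, 137, 0, 9) [267. 216.]
(0, 130, 0, 0) [277. 264.]
```

View pics/w1.png

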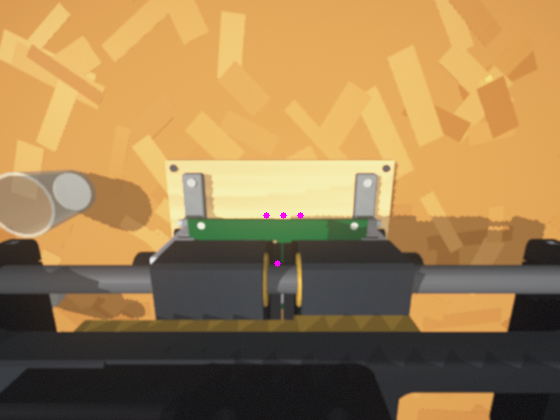

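The wrist view shows the far edge at row ~219 and the target between the fingers at column 283, so they are aligned. I'll push down.

```bash
python3 -m inch '[[0,-1,-40,0,0,0],[0,-1,-75,0,0,0],[0,-1,-84,0,0,0],[0,-1,-90,0,0,0],[0,-1,-96,0,0,0],[-1,-1,-102,0,0,0],[-2,-1,-108,0,0,0],[-3,-1,-114,0,0,0],[-4,-2,-120,0,0,0],[-5,-2,-125,0,0,0],[-6,-2,-129,0,0,0],[-6,-2,-129,0,0,0]]'
python3 - <<'E'
from h import *
im,d=ctrl.get_image('side');cv2.imwrite('pics/s2.png',cv2.resize(im[130:330,130:400,::-1],None,fx=2.8,fy=2.8))
E
```

```text
time: 5.08
position: [0.6313, 0.0872, 0.1227]
tool_rot: [-3.119, -0.373, 0.003]
ft_force: [-0.3, 0.2, -0.4]
grip_width: 0.004
grip_force: 0.0
```

View pics/s2.png

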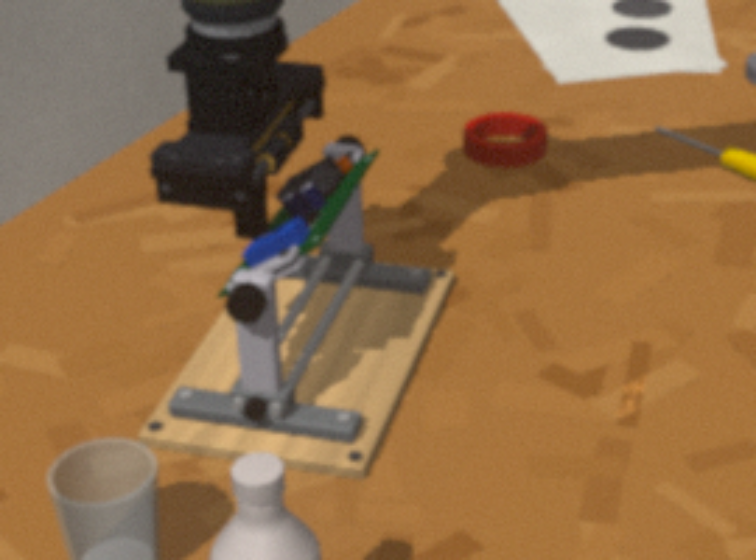

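The board now stands at about 30–35°, with its near edge raised at crop (375,155). Next I retreat up and come round to the front.

```bash
python3 -m inch '[[0,0,50,0,0,0],[0,0,110,0,0,0],[0,0,130,0,0,0],[0,0,130,0,0,0]]'
python3 - <<'E'
from h import *
s=ctrl.get_state();a=(s['position'],R.from_rotvec(s['tool_rot']))
for q in[(-85,240,20),(-85,132,20)]: print(q,row(a,pose(*q)))
im,d=ctrl.get_image('side');p=ctrl.camera_params('side')
P,W,m=board(im,d,p);P=P-np.r_[C,0.13]
ex=pose(1,0,0)[0]-pose(0,0,0)[0];r=P@ex*1e3
print(len(P),np.polyfit(r,P[:,2]*1000,1),r.min(),r.max())
E
```

```text
time: 5.62
position: [0.6325, 0.0876, 0.2545]
tool_rot: [-3.119, -0.373, -0.003]
ft_force: [0.1, 0.0, -0.8]
grip_width: 0.006
grip_force: 0.0
(-85, 240, 20) [-132.8, -25.9, -1.3, 4.7, -19.3, 0.1]
(-85, 132, 20) [-132.8, -25.9, -109.3, 4.7, -19.3, 0.1]
181 [-680.6982376    -0.79014428] -0.043708455022686915 0.03671428443368052
```

```bash
python3 -m inch '[[-50,-10,0,2,-8,0],[-95,-18,0,3,-14,0],[-133,-26,-1,4.7,-19.3,0.1],[-133,-26,-1,4.7,-19.3,0.1],[-133,-26,-40,4.7,-19.3,0.1],[-133,-26,-80,4.7,-19.3,0.1],[-133,-26,-109,4.7,-19.3,0.1],[-133,-26,-109,4.7,-19.3,0.1],[-133,-26,-109,4.7,-19.3,0.1]]'
python3 - <<'E'
from h import *
s=ctrl.get_state();a=(s['position'],R.from_rotvec(s['tool_rot']))
p,Q=pose(-85,132,20);print((a[0]-p)*1e3,s['joint_positions'].round(2) if hasattr(s['joint_positions'],'round') else s['joint_positions'])
for q in[(-55,132,20),(-30,150,20),(-10,163,20),(10,168,20),(25,164,15),(38,152,10),(42,140,5),(42,131,0)]: print(q,row(a,pose(*q)))
E
```

```text
time: 6.8
position: [0.4991, 0.0612, 0.1446]
tool_rot: [-3.032, -0.364, -0.53]
ft_force: [0.1, -1.0, 1.1]
grip_width: 0.004
grip_force: 0.0
[-0.70854787 -0.50644126 -0.54541074] [ 0.69 -0.18 -0.77  2.18 -0.26  0.77 -1.26]
(-55, 132, 20) [29.9, 7.6, 0.5, -0.0, -0.2, -0.0]
(-30, 150, 20) [54.1, 13.5, 18.5, -0.0, -0.2, -0.0]
(-10, 163, 20) [73.6, 18.3, 31.5, -0.0, -0.2, -0.0]
(10, 168, 20) [93.0, 23.0, 36.5, -0.0, -0.2, -0.0]
(25, 164, 15) [108.7, 26.8, 32.9, -1.2, 4.7, -0.0]
(38, 152, 10) [122.5, 30.2, 21.2, -2.4, 9.5, -0.0]
(42, 140, 5) [127.6, 31.4, 9.3, -3.6, 14.4, -0.0]
(42, 131, 0) [128.7, 31.7, 0.4, -4.8, 19.3, -0.0]
```

Run:
```python
from h import *
a=pose(-85,132,20)
k=np.array([(-60,132,20),(-50,134,20),(-41,139,20),(-30,155,20),(-10,170,20),(1,169,18),(11,166,15),(21,161,12),(30,153,10),(36,139,5),(40,131.5,0)])
for x in np.arange(0,10.01,.5): print(row(a,pose(*[np.interp(x,range(11),k[:,i]) for i in range(3)])))
```

```text
[24.3, 5.9, 0.0, 0.0, 0.0, 0.0]
[29.1, 7.1, 1.0, 0.0, 0.0, 0.0]
[34.0, 8.3, 2.0, 0.0, 0.0, 0.0]
[38.4, 9.4, 4.5, 0.0, 0.0, 0.0]
[42.7, 10.4, 7.0, 0.0, 0.0, 0.0]
[48.1, 11.7, 15.0, 0.0, 0.0, 0.0]
[53.4, 13.0, 23.0, 0.0, 0.0, 0.0]
[63.2, 15.4, 30.5, 0.0, 0.0, 0.0]
[72.9, 17.8, 38.0, 0.0, 0.0, 0.0]
[78.4, 19.1, 37.6, -0.2, 1.0, 0.0]
[84.0, 20.5, 37.2, -0.5, 1.9, 0.0]
[89.2, 21.7, 35.8, -0.8, 3.4, 0.0]
[94.4, 23.0, 34.4, -1.2, 4.9, 0.0]
[99.6, 24.3, 32.0, -1.5, 6.3, 0.0]
[104.8, 25.5, 29.5, -1.9, 7.8, 0.0]
[109.4, 26.7, 25.6, -2.1, 8.7, 0.0]
[114.0, 27.8, 21.6, -2.4, 9.7, -0.0]
[117.5, 28.6, 14.7, -3.0, 12.1, 0.0]
[121.0, 29.5, 7.8, -3.6, 14.6, 0.0]
[123.6, 30.1, 4.1, -4.1, 17.0, 0.0]
[126.1, 30.7, 0.3, -4.7, 19.4, 0.0]
```

```bash
python3 -m inch '[[12,3,0,0,0,0],[24,6,0,0,0,0],[29,7,1,0,0,0],[34,8,2,0,0,0],[38,9,4.5,0,0,0],[43,10,7,0,0,0],[48,12,15,0,0,0],[53,13,23,0,0,0],[63,15,30.5,0,0,0],[73,18,38,0,0,0],[78,19,37.6,-0.2,1,0],[84,20.5,37.2,-0.5,1.9,0],[84,20.5,37.2,-0.5,1.9,0]]'
python3 - <<'E'
from h import *
s=ctrl.get_state();a=(s['position'],R.from_rotvec(s['tool_rot']));p,Q=pose(1,169,18);print((a[0]-p)*1e3)
im,d=ctrl.get_image('side');cv2.imwrite('pics/s3.png',cv2.resize(im[130:330,130:400,::-1],None,fx=2.8,fy=2.8))
E
```

```text
time: 8.43
position: [0.5846, 0.0826, 0.1825]
tool_rot: [-3.043, -0.368, -0.482]
ft_force: [0.1, -0.2, 1.0]
grip_width: 0.007
grip_force: 0.0
[0.78538286 0.40135435 0.20833073]
```

View pics/s3.png

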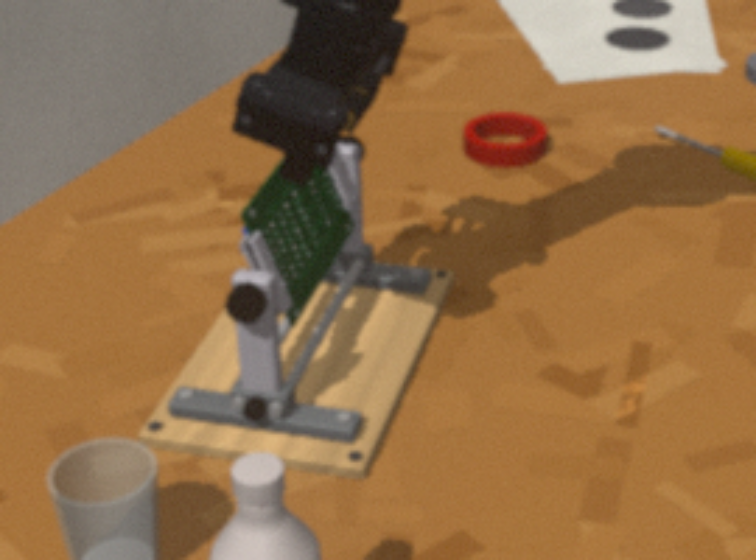

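The board is past vertical, with its solder side facing the robot and the fingertip at its top edge (crop 300,170). I'll carry on over and down to level.

```bash
python3 -m inch '[[5,1,-1.4,-0.3,1.5,0],[10,2.5,-2.8,-0.7,3,0],[15.5,3.8,-5.2,-1,4.4,0],[21,5,-7.7,-1.4,5.9,0],[25.5,6.2,-11.6,-1.6,6.8,0],[30,7.3,-15.6,-1.9,7.8,0],[33.5,8.1,-22.5,-2.5,10.2,0],[37,9,-29.4,-3.1,12.7,0],[39.6,9.6,-33,-3.6,15.1,0],[42,10.2,-37,-4.2,17.5,0],[42,10.2,-37,-4.2,17.5,0],[42,10.2,-37,-4.2,17.5,0]]'; python3 -m inch '[[0,0,30,0,0,0],[0,0,90,0,0,0],[-20,-5,140,0,0,0],[-80,-60,150,0,0,0],[-120,-110,150,0,0,0],[-120,-160,150,0,0,0],[-120,-210,150,0,0,0],[-120,-210,150,0,0,0],[-120,-210,150,0,0,0]]'
python3 - <<'E'
from h import *
im,d=ctrl.get_image('top');p=ctrl.camera_params('top')
P,W,m=board(im,d,p,.1);P=P-np.r_[C,0]
u=(pose(1,0,0)[0]-pose(0,0,0)[0])*1e3;r=P@u
print(len(P),np.polyfit(r,P[:,2],1),r.min(),r.max())
im,d=ctrl.get_image('side');cv2.imwrite('pics/s4.png',cv2.resize(im[130:330,130:400,::-1],None,fx=2.8,fy=2.8))
E
```

```text
time: 9.98
position: [0.6251, 0.0924, 0.1446]
tool_rot: [-3.118, -0.376, 0.002]
ft_force: [0.3, 0.3, 1.5]
grip_width: 0.008
grip_force: 0.0
time: 11.1
position: [0.5049, -0.1171, 0.2947]
tool_rot: [-3.118, -0.376, 0.002]
ft_force: [0.1, 0.2, 0.8]
grip_width: 0.001
grip_force: 0.0
1799 [-0.05724503  0.13192637] -0.04922538277397814 0.04821082874784153
```

View pics/s4.png

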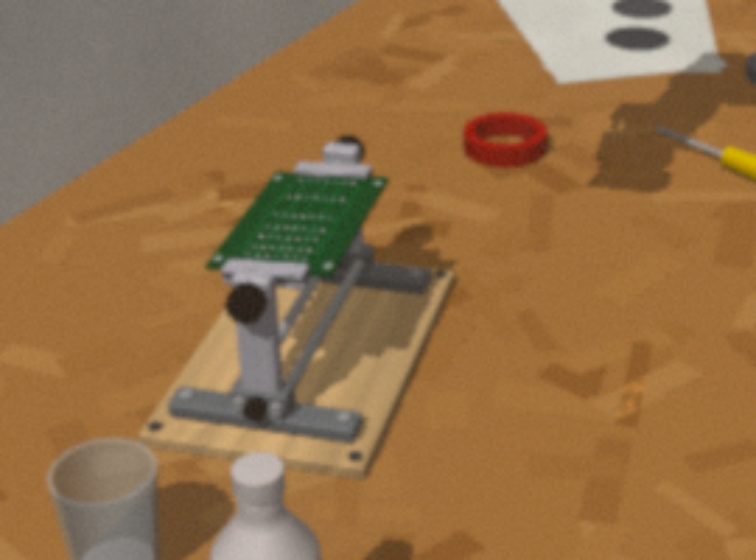

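The solder side is up and about 3.3° off level, well inside the 11.5° limit, and the arm is clear.

```bash
python3 -c "
from bench import ctrl
print(ctrl.close_job())"
```

```text
the job is handed in; nothing more can be done
None
```

I turned the board over so its solder side faces up, about 3° off level by camera, and released it with the arm clear; I steered clear of the bottle, beaker, tape roll and screwdriver, and handed the job in at about 11 s, though the judge gave no verdict.

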